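# Make up two home-repair kits at the basement workbench

### The job

Make up two repair kits from the stock on the bench: the leak kit in the blue three-pocket tray gets the white tape roll, the copper coupling and the blue-wheeled valve; the wall-fixing kit in the yellow two-pocket tray gets the green-lidded screw jar and the tape measure. Put one thing in each pocket, standing (the roll lying flat) on the pocket floor as it stood on the bench, in whichever pocket of its tray you like. Leave the black roll, the red-lidded jar and the pencil tin where they are.

Things in the scene. Friction and masses are not known exactly. Their poses are not given: they have to be found in the camera images.
- blue_tray: Blue open tray, 108 x 212 x 20 mm (x, y, z), with three equal pockets side by side, each 100 mm (x) by 64 mm (y) inside; pocket centres at x = 0, y = -68, 0 and +68 mm in its frame. Fixed to the bench. Floor 4 mm thick, all walls and dividers 4 mm thick with their tops 20 mm above the bench. Origin: centre of its underside, z up, x along the length of the pockets, y along the row of pockets. 
- yellow_tray: Yellow open tray, 108 x 140 x 20 mm (x, y, z), with two equal pockets side by side, each 100 mm (x) by 64 mm (y) inside; pocket centres at x = 0, y = -34 and +34 mm in its frame. Fixed to the bench. Floor 4 mm thick, all walls and dividers 4 mm thick with their tops 20 mm above the bench. Origin: centre of its underside, z up, x along the length of the pockets, y along the row of pockets. 
- white_roll: White roll of thread-seal tape with a small blue ring round its dark centre, lying flat: disc 46 mm in diameter, 24 mm high, about 50 g. Origin: centre of its underside, z up. 
- coupling: Copper reducing pipe coupling standing on its wide end: 39 mm in diameter for the lower 24 mm, then tapering over 10 mm to a 29 mm diameter neck (34 to 55 mm up); 55 mm high, about 120 g. Origin: centre of its underside, z up. 
- valve: Brass stop valve with a blue round handwheel on top. Brass body 52 mm long (x) by 30 mm wide (y), 30 mm high; the wheel is a solid disc 42 mm in diameter, from 46 to 58 mm up, centred over the body, and does not turn; about 220 g. It stands on its brass body. Origin: centre of its underside, z up. x runs along the brass body.
- green_jar: Small glass jar of brass screws with a green lid: glass 46 mm in diameter up to 42 mm, lid 48 mm in diameter from 42 to 58 mm up; the lid is fixed on; about 120 g. Origin: centre of its underside, z up. 
- tape_measure: Orange tape measure, upright block 62 mm long (x), 34 mm thick (y), 58 mm high, black discs on its sides; about 200 g. Origin: centre of its underside, z up. 
- black_roll: Black roll of tape, lying flat, 46 mm in diameter, 24 mm high. Not wanted: stays where it is. Origin: centre of its underside, z up. 
- red_jar: Small glass jar of brass screws with a red lid, 48 mm in diameter, 58 mm high. Not wanted: stays where it is. Origin: centre of its underside, z up. 
- tin: Green and silver tin of pencils, 77 mm in diameter, 85 mm high with pencils to 140 mm, between the trays. Stays where it is. Origin: centre of its underside, z up. 
There are look-alikes about, which are no part of the job. Several things look just like the blue_tray: the one meant starts nearest to the robot's base.

How it is judged:
By the outcome, as a careful person would: the job done as asked, in the order asked, and still so for the second after the job is handed in, with the robot touching nothing.
It also fails if it takes over 128 s, if anything falls off the work surface, if the arm or the gripper's body presses on something with over 40 N, if the wrist force passes 120 N, or if a joint passes its speed limit or range.

### The arm

A 7-joint arm with a two-finger parallel gripper is mounted at the origin on the work surface. World frame = base frame: x ahead of the robot, y to its left, z up, the work surface at z = 0. Lengths are in m, angles in degrees, forces in N, time in s.
With the tool pointing down it reaches from about 0.425 to 0.925 m from the base axis. Payload 6.8 kg.
Tool frame: the origin (TCP) lies on the centre line of the jaws, within the pads' length; the fingertips stand 22 mm ahead of it and the grasp point (between the pads) lies 3 mm ahead of it; z points along the fingers, y is the line along which they close (so a half turn about z gives the same grasp; the last joint's range is limited). The gripper opens to 88 mm and grips with 3 to 60 N. Pads are 20 mm wide; open, the fingers measure 115 mm over their backs; the gripper's body (75 mm by 178 mm) begins 61 mm behind the grasp point.
Start: joints at [-6.194, 27.33, 1.283, 89.118, -0.659, 63.558, -4.761], TCP at [0.675, 0, 0.245] pointing down, gripper open.
Joint ranges: [-169.35, 169.35], [-19.33, 120.38], [-80.79, 83.38], [13.8, 139.57], [-78.32, 258.32], [9.67, 109.79], [-169.56, 169.56]. Speed limits (degrees/s): [136.94, 136.94, 180, 180, 180, 180, 180].

### API

Orientations are given as [roll, pitch, yaw] about the fixed x, y, z axes, in that order (R = Rz(yaw) Ry(pitch) Rx(roll)).
In Python, from cell import r gives the robot as it stands. The module is installed in compiled form; this text tells all that it offers.
- The arm moves only by the shell command python3 -m handwheel [OPENING], which reads ROWS from standard input. ROWS is a JSON list of rows, 1 to 10 of them, each an object with the fields x, y, z (the shift in shares of 0.6 m (1.0 is 0.6 m)), drx, dry, drz (a rotation vector in normalised numbers (1 is 90 degrees)); a field left out counts as zero; each row is the pose to reach, as a shift and turn from the pose commanded when the command began, along the tool's axes at that moment; what a row does not reach only later rows make up. A row lasts 1/10 s, in which the tool goes at most 0.05 m and 8.59 degrees, less where a joint would pass 70% of its speed; a pose out of reach is approached as far as the arm can. OPENING is the finger opening in m, set as the command begins (- or left out keeps the last). The fingers move at their own pace and stop on an object; the grip force is fixed at half the most. Time passes only in rows, so rows that do not move let the fingers close. It prints the time, the measured TCP pose, the force, the opening and the grip force at its end. Shift and turn numbers lie between -1 and 1, and a call with a number outside is refused. Input that does not fit is refused with a message, and nothing moves.
- r.read_state(): the state, without advancing time (a new reading comes with each control period).
- r.capture(name): name is "scene" or "side" or "wrist"; returns (picture, depth): 480x640x3 uint8, red, green, blue; 480x640 float32, m along the optical axis (not along the pixel's ray), 0 where there is no reading.
- r.camera_info(name): a dict with "vfov" (degrees; the focal length in pixels is half the picture's height over the tangent of half this angle, whatever the lens; pixels are square), "cx", "cy" (the principal point, pixels), "xyz" and "attitude" of the camera in the world; the wrist camera has in their place "tool_from_camera" (4x4, takes a point from camera to tool coordinates, whose origin is the TCP and whose axes are the flange's). Camera axes: x right, y down, z forward; pixel columns grow to the right and rows downward; lengths in m; the calibration is good to about 2 mm. The wrist camera is an equidistant fisheye: a pixel r from the principal point sees the ray r / f radians off the axis. A picture is of the moment at which its call begins: read the wrist's pose just before it. camera_info takes no time and is no camera call.
- r.hand_in(): hands the job in; it is judged then, once.
The state is a dict: "time_s": time; "q": joint angles; "joint_velocities": joint speeds; "joint_efforts": joint torques, N m; "position": TCP position; "eef_rot": TCP orientation; "ft_force": force on the tool from outside, world axes, zero at the start; "ft_torque": the same for the moment, N m; "finger_gap": finger opening in m; "grip_force": force on a finger pad.
Only numpy, scipy, OpenCV 4.12 (cv2) and the standard library are available. Lean on these libraries where they do the work, as an engineer would, in place of code of your own. Each camera call takes 0.05 s, during which the arm holds its last target. There are 200 camera calls.

## Working session

There is one attempt and no reset: what is moved stays moved. The work goes in short steps, Python scripts to look and compute and a shell command to move; the robot and the scene stay as the last step left them, time stands still between calls to the robot, and variables do not carry over. Pictures are saved under pics/ and viewed, at most 14 in all, crops included, and the job is handed in when it is done.

```bash
mkdir -p pics; python3 - <<'E'
from cell import r
import cv2
for n in("scene","side"):
    p,d=r.capture(n); cv2.imwrite(f"pics/{n}0.png",p[:,:,::-1]); 
    import numpy as np; np.save(n+"0.npy",d); print(n,r.camera_info(n))
print(r.camera_info("wrist")); print(r.read_state())
E
```

```text
scene {'vfov': 52.26639267035263, 'cx': 316.3256981492572, 'cy': 239.09567244903394, 'xyz': array([1.36373134, 0.54005384, 0.92101328]), 'attitude': array([-131.25250469,    0.58091444,  127.19145935])}
side {'vfov': 44.96799994059138, 'cx': 320.0526506425954, 'cy': 230.89282813010692, 'xyz': array([ 0.20304668, -1.15184962,  1.05991731]), 'attitude': array([-131.22258972,    0.25236639,  -18.40960893])}
{'vfov': 65.70646984690485, 'cx': 320.24812028108266, 'cy': 239.1563533197333, 'tool_from_camera': array([[-7.06053865e-04, -9.70212087e-01, -2.42256079e-01,
         6.55948121e-02],
       [ 9.99999139e-01, -4.17129026e-04, -1.24393012e-03,
        -6.62508610e-05],
       [ 1.10582400e-03, -2.42256749e-01,  9.70211546e-01,
        -1.39654099e-01],
       [ 0.00000000e+00,  0.00000000e+00,  0.00000000e+00,
         1.00000000e+00]])}
{'time_s': 0.1, 'q': array([-6.1907357 , 27.36745195,  1.2821144 , 89.17163684, -0.65698859,
       63.5555734 , -4.75891768]), 'joint_velocities': array([ 0.07149507, -0.12878023,  0.01873506, -0.06160581, -0.03868966,
        0.03077892,  0.07695785]), 'joint_efforts': array([ 4.71647683e-03, -5.84088278e+01,  1.53989889e+00, -2.73312145e+01,
       -5.42987685e-02,  1.30690381e-02,  5.50689708e-05]), 'position': array([ 6.74512969e-01, -7.25569468e-05,  2.43829238e-01]), 'eef_rot': array([-1.79913137e+02,  8.78329857e-03,  8.99996848e+01]), 'ft_force': array([-0.01551263, -0.1385126 , -0.14072459]), 'ft_torque': array([0.01678474, 0.01298894, 0.01495772]), 'grip_force': 0.0, 'finger_gap': 0.08752805560264931}
```

View pics/scene0.png

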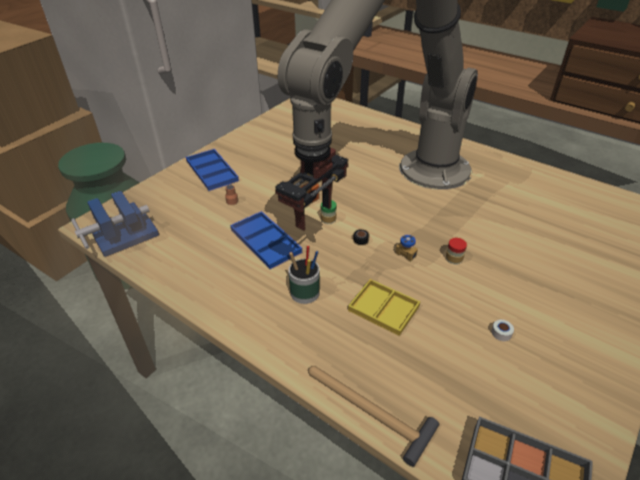

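View pics/side0.png

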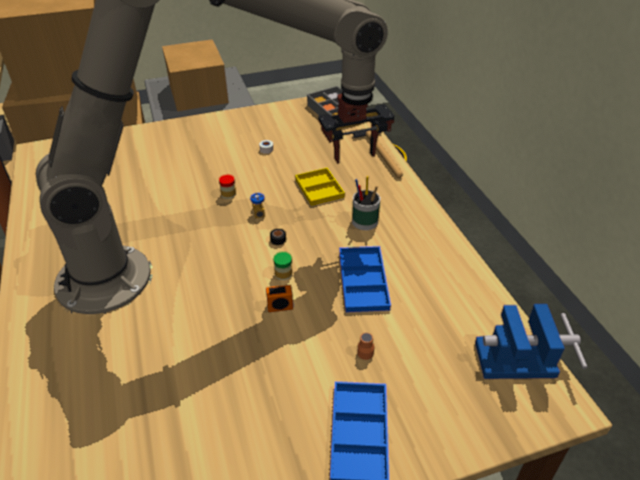

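Side view: white roll (266,147), red lid (227,181), blue wheel (258,198), black roll (278,237), green lid (283,259), tape measure (280,298), coupling (366,347), blue trays around (364,279) and (360,432), yellow tray (320,187), tin (366,208). I'll convert these to positions.

```bash
cat > h.py <<'E'
import numpy as np, cv2
from cell import r
from scipy.spatial.transform import Rotation as R
def Rm(a): return R.from_euler('xyz',a,degrees=True).as_matrix()
def rays(name):
    i=r.camera_info(name); f=240/np.tan(np.radians(i['vfov']/2))
    v,u=np.mgrid[:480,:640]; x=(u-i['cx'])/f; y=(v-i['cy'])/f
    if name=='wrist':
        th=np.hypot(x,y); k=np.where(th>1e-9,np.tan(th)/np.maximum(th,1e-9),1); x=x*k; y=y*k
    return np.dstack([x,y,np.ones_like(x)]),i
def cloud(name,d=None,st=None):
    """world points per pixel, picture"""
    p=None
    if name=='wrist': st=r.read_state()
    if d is None: p,d=r.capture(name)
    ry,i=rays(name); P=ry*d[:,:,None]
    if name=='wrist':
        T=i['tool_from_camera']; P=P@T[:3,:3].T+T[:3,3]
        P=P@Rm(st['eef_rot']).T+st['position']
    else: P=P@Rm(i['attitude']).T+i['xyz']
    P[d==0]=np.nan
    return P,p
def ortho(P,p,x0,x1,y0,y1,s,zmax=.2):
    """top view: col = along -y... row 0 at x1; col 0 at y1; s px per m"""
    h,w=int((x1-x0)*s),int((y1-y0)*s); im=np.zeros((h,w,3),np.uint8); H=np.full((h,w),-1.)
    q=P.reshape(-1,3); c=p.reshape(-1,3); ok=np.isfinite(q[:,2])&(q[:,2]<zmax)
    q,c=q[ok],c[ok]; o=np.argsort(q[:,2]); q,c=q[o],c[o]
    a=((x1-q[:,0])*s).astype(int); b=((y1-q[:,1])*s).astype(int)
    ok=(a>=0)&(a<h)&(b>=0)&(b<w); im[a[ok],b[ok]]=c[ok]; H[a[ok],b[ok]]=q[ok,2]
    return im,H
E
python3 - <<'E'
from h import *
P,_=cloud('side',np.load('side0.npy'))
for n,u,v in [('white',266,143),('red',227,181),('wheel',258,198),('black',278,233),('green',283,259),('tapem',280,289),('coup',366,338),('tin',366,192),('A',364,279),('B',360,432),('Y',320,187),
 ('A1',341,249),('A2',380,249),('A3',388,309),('A4',347,310),('B1',336,384),('B2',385,384),('Y1',296,176),('Y2',325,170),('Y3',343,195),('Y4',313,204),('table',200,300)]:
    print(n,P[v-1:v+2,u-1:u+2].reshape(-1,3).mean(0).round(3))
E
```

```text
white [0.542 0.441 0.025]
red [0.373 0.232 0.057]
wheel [0.439 0.122 0.059]
black [ 0.462 -0.001  0.024]
green [ 0.439 -0.137  0.059]
tapem [ 0.405 -0.233  0.059]
coup [ 0.544 -0.429  0.056]
tin [nan nan nan]
A [ 0.626 -0.217  0.004]
B [ 0.463 -0.606  0.005]
Y [0.642 0.183 0.005]
A1 [ 0.604 -0.108  0.018]
A2 [ 0.703 -0.138  0.014]
A3 [ 0.644 -0.327  0.003]
A4 [ 0.549 -0.303  0.007]
B1 [ 0.452 -0.495  0.018]
B2 [ 0.548 -0.529  0.021]
Y1 [0.585 0.245 0.017]
Y2 [0.681 0.251 0.013]
Y3 [0.693 0.121 0.008]
Y4 [0.597 0.112 0.005]
table [ 0.222 -0.151 -0.001]
```

Blue tray A (~0.63,-0.22; 0.66 m from the base) is the nearer one. Next, wrist views from each side.

The manual's scale: shifts go in shares of 0.6 m and turns go in shares of 90 degrees. Converting my numbers, -0.25 m is -0.4167, -0.125 m is -0.2083.

```bash
echo '[{"x":-0.4167,"y":-0.2083,"z":-0.0917},{"x":-0.4167,"y":-0.2083,"z":-0.0917},{"x":-0.4167,"y":-0.2083,"z":-0.0917},{"x":-0.4167,"y":-0.2083,"z":-0.0917},{"x":-0.4167,"y":-0.2083,"z":-0.0917},{"x":-0.4167,"y":-0.2083,"z":-0.0917},{"x":-0.4167,"y":-0.2083,"z":-0.0917},{"x":-0.4167,"y":-0.2083,"z":-0.0917},{"x":-0.4167,"y":-0.2083,"z":-0.0917}]' | python3 -m handwheel
python3 - <<'E'
from h import *
P,p=cloud('wrist'); np.savez('w1.npz',P=P,p=p)
cv2.imwrite('pics/w1.png',p[:,:,::-1])
E
```

```text
time_s: 1.0
position: [0.5506, -0.2482, 0.299]
eef_rot: [-180.0, -0.1, 90.1]
ft_force: [1.1, 0.7, -0.9]
finger_gap: 0.0876
grip_force: 0.0
```

View pics/w1.png

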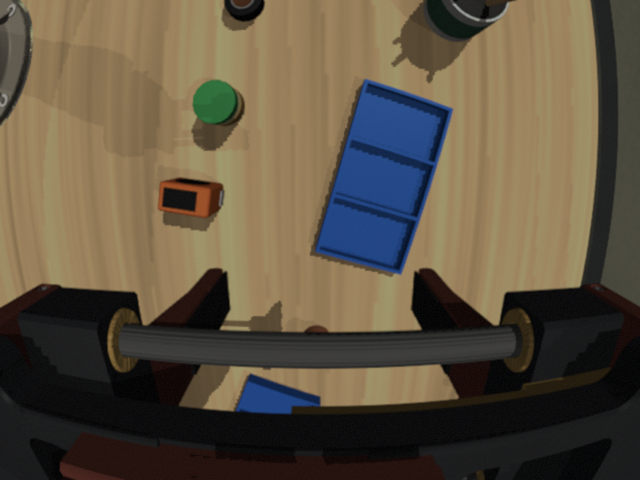

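The wrist view shows the tray's corners at (366,81), (452,108), (400,272), (316,252), the green lid at (216,102), and the tape's top at (190,183). The fingers hide the coupling. I'll fit these, and take the left-hand view as well.

Converted, 0.4 m is 0.6667, -0.03 m is -0.05.

```bash
cat >> h.py <<'E'
def top(P,c,rad,z0,z1,col=None,p=None):
    m=(np.hypot(P[...,0]-c[0],P[...,1]-c[1])<rad)&(P[...,2]>z0)&(P[...,2]<z1)
    if col=='blue': m&=(p[...,2]>p[...,0].astype(int)+40)
    if col=='yel': m&=(p[...,0]>p[...,2].astype(int)+90)&(p[...,1]>p[...,2].astype(int)+70)
    q=P[m]; rc=cv2.minAreaRect((q[:,:2]*1000).astype(np.float32)); cc=cv2.minEnclosingCircle((q[:,:2]*1000).astype(np.float32))
    print(len(q),'z',np.median(q[:,2]).round(4),'rect',np.round(rc[0],1),np.round(rc[1],1),round(rc[2],1),'circ',np.round(cc[0],1),round(cc[1],1)); return q
E
python3 - <<'E'
from h import *
w=np.load('w1.npz');P,p=w['P'],w['p']
top(P,(.626,-.217),.15,.014,.026,'blue',p)
top(P,(.626,-.217),.15,.002,.008,'blue',p)
top(P,(.44,-.137),.04,.052,.066)
top(P,(.405,-.233),.05,.053,.066)
top(P,(.405,-.233),.05,.012,.066)
E
echo '[{"x":0.6667,"z":-0.05},{"x":0.6667,"z":-0.05},{"x":0.6667,"z":-0.05},{"x":0.6667,"z":-0.05},{"x":0.6667,"z":-0.05},{"x":0.6667,"z":-0.05},{"x":0.6667,"z":-0.05},{"x":0.6667,"z":-0.05},{"x":0.6667,"z":-0.05},{"x":0.6667,"z":-0.05}]' | python3 -m handwheel && echo '[{},{}]' | python3 -m handwheel
python3 - <<'E'
from h import *
P,p=cloud('wrist'); np.savez('w2.npz',P=P,p=p)
cv2.imwrite('pics/w2.png',p[:,:,::-1])
E
```

```text
2668 z 0.0193 rect [ 623.1 -216.1] [207.8 108.5] 74.5 circ [ 623.5 -216. ] 116.0
12507 z 0.0036 rect [ 622.1 -215.7] [201.5 104.5] 74.4 circ [ 624.9 -216.6] 111.8
1521 z 0.0576 rect [ 439.1 -129.8] [47.  47.4] 48.2 circ [ 438.2 -129.9] 24.3
1585 z 0.0579 rect [ 401.2 -233.3] [34.9 61.9] 80.0 circ [ 400.9 -233. ] 33.6
2108 z 0.0574 rect [ 401.9 -233.1] [35.5 63.2] 80.0 circ [ 401.3 -232.5] 33.6
time_s: 2.05
position: [0.5493, 0.153, 0.3292]
eef_rot: [-179.9, -0.0, 90.3]
ft_force: [0.1, -0.7, 0.2]
finger_gap: 0.0877
grip_force: 0.0
time_s: 2.25
position: [0.5502, 0.1484, 0.3294]
eef_rot: [-180.0, 0.0, 89.9]
ft_force: [0.5, 0.2, -0.8]
finger_gap: 0.0877
grip_force: 0.0
```

View pics/w2.png

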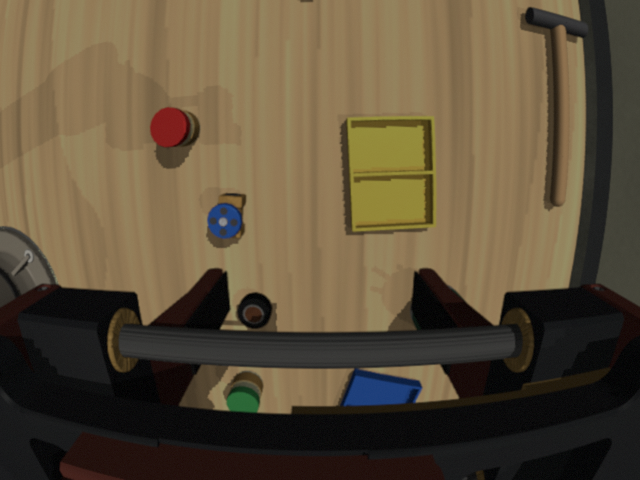

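The left-hand view shows the yellow tray's corners at (347,117), (434,117), (437,229), (352,233), the blue wheel at (225,221) with its brass body showing at (232,200), and the black roll at (254,310). Fitting them.

```bash
python3 - <<'E'
from h import *
w=np.load('w2.npz');P,p=w['P'],w['p']
top(P,(.642,.183),.12,.014,.026,'yel',p)
top(P,(.642,.183),.12,.002,.008,'yel',p)
top(P,(.439,.12),.05,.05,.066)
q=top(P,(.439,.12),.05,.010,.036)
S,s=cloud('side',np.load('side0.npy'))
top(S,(.439,.12),.05,.052,.066); top(S,(.439,.12),.05,.01,.036)
top(S,(.542,.441),.05,.016,.032); top(S,(.462,0),.05,.016,.032)
top(S,(.544,-.43),.05,.048,.064);top(S,(.544,-.43),.05,.008,.064)
x,y,z=S[205:225,350:382].reshape(-1,3).T;print('tin',np.nanmean(x),np.nanmean(y))
im=p[170:260,160:300][:,:,::-1];cv2.imwrite('pics/v.png',cv2.resize(im,None,fx=5,fy=5))
E
```

```text
213 z 0.0196 rect [639.7 172.9] [104.5 114.5] 2.8 circ [639.5 173.8] 76.4
3500 z 0.0036 rect [636.3 179.6] [ 92.  119.5] 3.3 circ [635.  177.6] 72.8
976 z 0.0578 rect [437.6 133.4] [41.1 40.4] 39.3 circ [437.6 133. ] 21.1
395 z 0.029 rect [437.5 133.1] [53.5 30.5] 85.5 circ [437.8 132.9] 28.9
123 z 0.0575 rect [438.2 131.6] [44.7 40. ] 45.6 circ [438.  133.5] 25.0
125 z 0.0259 rect [438.9 128.1] [54.9 30.2] 84.7 circ [437.8 128.2] 30.7
110 z 0.0238 rect [543.7 442.9] [53.6 42.8] 75.9 circ [543.3 442.2] 28.1
180 z 0.0237 rect [461.5  -1.1] [51.1 43.4] 75.6 circ [460.5  -0.7] 25.7
132 z 0.0547 rect [ 545.2 -427.1] [29.1 29.2] 22.8 circ [ 545.8 -427.2] 16.7
352 z 0.0361 rect [ 545.3 -429.1] [36.7 36.6] 5.5 circ [ 545.7 -428.1] 19.6
tin 0.7057263689835106 -0.023015717938759745
```

View pics/v.png

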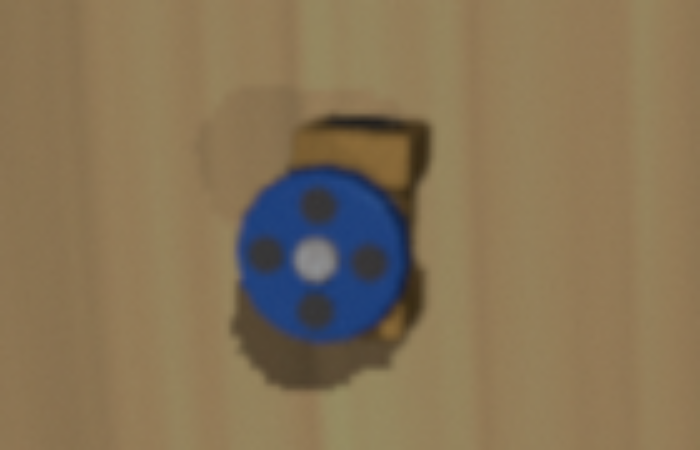

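Converted, 0.23 m is 0.3833, 0.08 m is 0.1333.

```bash
cat >> h.py <<'E'
def go(x,y,z,yaw):
    s=r.read_state(); M=Rm(s['eef_rot']); d=M.T@(np.array([x,y,z])-s['position'])
    rv=R.from_matrix(M.T@Rm([180,0,yaw])).as_rotvec(degrees=True)
    print(np.round(d,4),np.round(rv,1),'at',s['position'].round(4),'t',s['time_s'])
E
python3 - <<'E'
from h import *
w=np.load('w2.npz');P,p=w['P'],w['p']
m=(np.hypot(P[...,0]-.64,P[...,1]-.18)<.13)&(P[...,2]>.014)&(P[...,2]<.026)
print(np.median(p[m],0)); q=top(P,(.64,.18),.13,.014,.026)
E
echo '[{"x":0.3833,"y":-0.0083,"z":0.1333},{"x":0.3833,"y":-0.0083,"z":0.1333},{"x":0.3833,"y":-0.0083,"z":0.1333},{"x":0.3833,"y":-0.0083,"z":0.1333},{"x":0.3833,"y":-0.0083,"z":0.1333},{"x":0.3833,"y":-0.0083,"z":0.1333},{"x":0.3833,"y":-0.0083,"z":0.1333},{"x":0.3833,"y":-0.0083,"z":0.1333}]' | python3 -m handwheel
python3 - <<'E'
from h import *
P,p=cloud('wrist'); np.savez('w3.npz',P=P,p=p); cv2.imwrite('pics/w3.png',p[:,:,::-1])
top(P,(.543,.442),.05,.017,.03); 
go(.543,.442,.15,74.5)
E
```

```text
[142. 131.  54.]
1726 z 0.0194 rect [639.  184.7] [109.5 140.3] 3.0 circ [638.6 184.5] 88.1
time_s: 3.1
position: [0.5463, 0.3779, 0.25]
eef_rot: [179.9, 0.1, 89.8]
ft_force: [-0.0, -0.9, 0.2]
finger_gap: 0.0878
grip_force: 0.0
1686 z 0.0238 rect [540.3 443.3] [44.7 45.3] 44.5 circ [540.3 443.4] 23.1
[ 0.0643 -0.0038  0.1003] [ 0.1  0.  15.3] at [0.5464 0.3777 0.2504] t 3.15
```

View pics/w3.png

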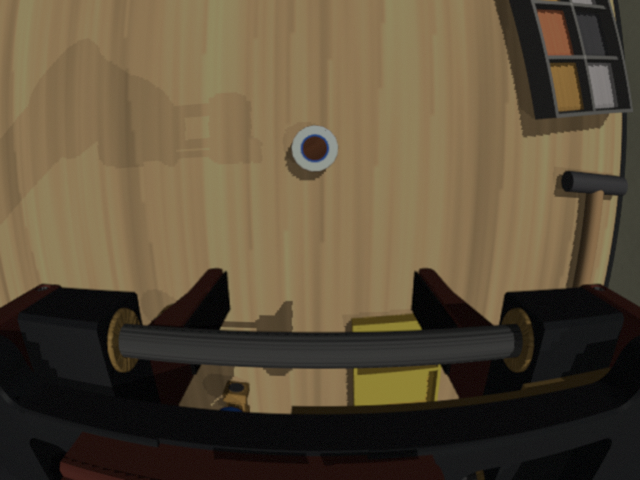

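White roll at (315,149), fitted to (0.540, 0.443). Picking it up.

Converted, 0.225 m is 0.375, -0.006 m is -0.01, 15.5 degrees is 0.1722.

```bash
echo '[{"x":0.11,"y":-0.01,"z":0.2167,"drz":0.1722},{"x":0.11,"y":-0.01,"z":0.2167,"drz":0.1722},{"x":0.11,"y":-0.01,"z":0.2167,"drz":0.1722},{"x":0.11,"y":-0.01,"z":0.2667,"drz":0.1722},{"x":0.11,"y":-0.01,"z":0.3167,"drz":0.1722},{"x":0.11,"y":-0.01,"z":0.3417,"drz":0.1722},{"x":0.11,"y":-0.01,"z":0.3583,"drz":0.1722},{"x":0.11,"y":-0.01,"z":0.375,"drz":0.1722},{"x":0.11,"y":-0.01,"z":0.375,"drz":0.1722},{"x":0.11,"y":-0.01,"z":0.375,"drz":0.1722}]' | python3 -m handwheel
echo '[{},{},{},{},{},{},{},{}]' | python3 -m handwheel 0.03
echo '[{"z":-0.05},{"z":-0.1},{"z":-0.1667},{"z":-0.2333},{"z":-0.3},{"z":-0.3667},{"z":-0.3667}]' | python3 -m handwheel
python3 -c "
from h import *
c=np.array([.623,-.216]);u=np.array([np.cos(np.radians(74.5)),np.sin(np.radians(74.5))])
for k in(-68,0,68):print(c+u*k/1000)
c=np.array([.639,.1847]);u=np.array([-np.sin(np.radians(3)),np.cos(np.radians(3))])
for k in(-34,34):print(c+u*k/1000)
go(.605,-.2815,.245,74.5)"
```

```text
time_s: 4.15
position: [0.5397, 0.4463, 0.0257]
eef_rot: [180.0, -0.1, 74.5]
ft_force: [0.2, 0.3, 0.6]
finger_gap: 0.0878
grip_force: 0.0
time_s: 4.95
position: [0.5392, 0.446, 0.0247]
eef_rot: [180.0, -0.0, 74.5]
ft_force: [0.4, -0.2, 0.2]
finger_gap: 0.0456
grip_force: 30.0
time_s: 5.65
position: [0.5412, 0.4482, 0.2517]
eef_rot: [179.7, -0.5, 74.5]
ft_force: [-0.0, 0.4, -0.5]
finger_gap: 0.0454
grip_force: 30.0
[ 0.60482779 -0.28152687]
[ 0.623 -0.216]
[ 0.64117221 -0.15047313]
[0.64077942 0.1507466 ]
[0.63722058 0.2186534 ]
[-0.6861  0.2567  0.0016] [ 0.3 -0.5 -0. ] at [0.5412 0.4482 0.2517] t 5.65
```

Converted, -0.35 m is -0.5833, 0.13 m is 0.2167.

```bash
echo '[{"x":-0.5833,"y":0.2167},{"x":-0.5833,"y":0.2167},{"x":-0.5833,"y":0.2167},{"x":-0.5833,"y":0.2167},{"x":-0.5833,"y":0.2167},{"x":-0.5833,"y":0.2167},{"x":-0.5833,"y":0.2167},{"x":-0.5833,"y":0.2167},{"x":-0.5833,"y":0.2167},{"x":-0.5833,"y":0.2167}]' | python3 -m handwheel
echo '[{"x":-0.5583,"y":0.2117},{"x":-0.5583,"y":0.2117},{"x":-0.5583,"y":0.2117},{"x":-0.5583,"y":0.2117},{"x":-0.5583,"y":0.2117},{"x":-0.5583,"y":0.2117},{"x":-0.5583,"y":0.2117},{"x":-0.5583,"y":0.2117},{"x":-0.5583,"y":0.2117},{"x":-0.5583,"y":0.2117}]' | python3 -m handwheel 
python3 -c "
from h import *
go(.605,-.2805,.030,74.5)"
```

```text
time_s: 6.65
position: [0.5704, 0.0741, 0.2442]
eef_rot: [-180.0, -0.0, 74.5]
ft_force: [0.1, 1.1, -0.4]
finger_gap: 0.0452
grip_force: 30.0
time_s: 7.65
position: [0.6046, -0.2794, 0.2441]
eef_rot: [-180.0, -0.1, 74.7]
ft_force: [0.0, 1.2, -0.4]
finger_gap: 0.0456
grip_force: 30.0
[-0.0014  0.0009  0.2141] [-0.  -0.1  0.2] at [ 0.6046 -0.2794  0.2441] t 7.65
```

Converted, 0.214 m is 0.3567, 0.213 m is 0.355.

```bash
echo '[{"x":-0.0017,"y":0.0017,"z":0.0833},{"x":-0.0017,"y":0.0017,"z":0.1667},{"x":-0.0017,"y":0.0017,"z":0.2333},{"x":-0.0017,"y":0.0017,"z":0.2833},{"x":-0.0017,"y":0.0017,"z":0.3167},{"x":-0.0017,"y":0.0017,"z":0.3333},{"x":-0.0017,"y":0.0017,"z":0.345},{"x":-0.0017,"y":0.0017,"z":0.355},{"x":-0.0017,"y":0.0017,"z":0.3567},{"x":-0.0017,"y":0.0017,"z":0.3567}]' | python3 -m handwheel
echo '[{},{},{},{}]' | python3 -m handwheel 0.062
echo '[{"z":-0.0333},{"z":-0.0833},{"z":-0.1667},{"z":-0.25},{"z":-0.3333},{"x":-0.0667,"z":-0.3667},{"x":-0.15,"y":-0.0333,"z":-0.3667},{"x":-0.2167,"y":-0.0667,"z":-0.3667},{"x":-0.2167,"y":-0.0667,"z":-0.3667}]' | python3 -m handwheel 
python3 - <<'E'
from h import *
P,p=cloud('wrist'); np.savez('w4.npz',P=P,p=p); cv2.imwrite('pics/w4.png',p[:,:,::-1])
top(P,(.545,-.428),.05,.05,.062);top(P,(.545,-.428),.03,.008,.062);top(P,(.605,-.281),.025,.023,.035);top(P,(.626,-.217),.15,.014,.022,'blue',p)
go(.545,-.428,.15,74.5)
E
```

```text
time_s: 8.65
position: [0.6048, -0.284, 0.0314]
eef_rot: [179.9, -0.0, 74.5]
ft_force: [-0.1, 0.9, -0.5]
finger_gap: 0.0454
grip_force: 30.0
time_s: 9.05
position: [0.6044, -0.2841, 0.0309]
eef_rot: [180.0, 0.0, 74.5]
ft_force: [-0.4, -0.1, 0.1]
finger_gap: 0.0619
grip_force: 0.0
time_s: 9.95
position: [0.5241, -0.4067, 0.2514]
eef_rot: [-179.9, 0.3, 73.8]
ft_force: [-0.4, -0.4, -0.3]
finger_gap: 0.0624
grip_force: 0.0
723 z 0.0552 rect [ 545.1 -426.2] [27.8 27.8] 65.9 circ [ 544.9 -426.3] 14.5
1256 z 0.0542 rect [ 544.9 -423.5] [33. 38.] 79.0 circ [ 544.7 -425.8] 19.5
1504 z 0.0278 rect [ 604.2 -284.9] [42.  45.1] 75.2 circ [ 603.9 -285.3] 22.9
1865 z 0.0193 rect [ 611.4 -259. ] [119.9 107.9] 74.4 circ [ 611.5 -259. ] 79.5
[-0.019   0.024   0.1011] [-0.   0.1 -0.5] at [ 0.5273 -0.4029  0.2511] t 10.0
```

View pics/w4.png

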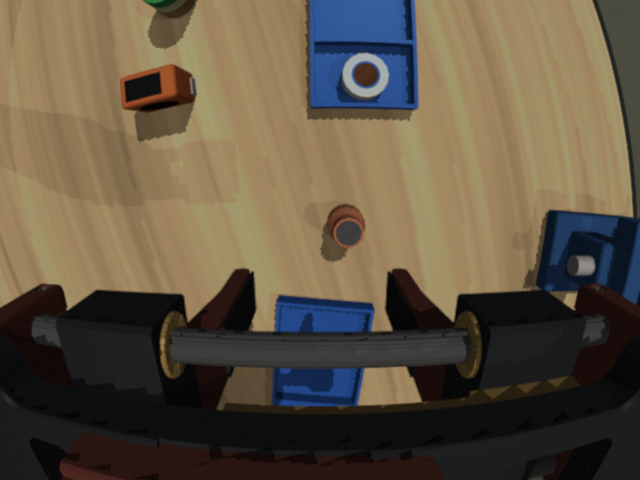

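The roll is in its pocket at (365,75), lying flat (top at z 28 mm). The coupling is at (346,228), fitted to (0.545, -0.426).

Converted, 0.13 m is 0.2167, 0.0235 m is 0.0392.

```bash
echo '[{"x":-0.0283,"y":0.0392,"z":0.0833},{"x":-0.0283,"y":0.0392,"z":0.1667},{"x":-0.0283,"y":0.0392,"z":0.2167},{"x":-0.0283,"y":0.0392,"z":0.2167},{"x":-0.0283,"y":0.0392,"z":0.2167}]' | python3 -m handwheel
python3 -c "
from h import *
go(.545,-.426,.026,74.5)"
```

```text
time_s: 10.5
position: [0.5499, -0.4203, 0.121]
eef_rot: [-180.0, -0.0, 74.6]
ft_force: [0.4, -0.8, 1.3]
finger_gap: 0.0626
grip_force: 0.0
[-0.0068 -0.0032  0.095 ] [-0.  -0.   0.1] at [ 0.5499 -0.4203  0.121 ] t 10.5
```

Converted, 0.095 m is 0.1583, 0.08 m is 0.1333.

```bash
echo '[{"x":-0.0117,"y":-0.005},{"x":-0.0117,"y":-0.005,"z":0.05},{"x":-0.0117,"y":-0.005,"z":0.1},{"x":-0.0117,"y":-0.005,"z":0.1333},{"x":-0.0117,"y":-0.005,"z":0.1583},{"x":-0.0117,"y":-0.005,"z":0.1583},{"x":-0.0117,"y":-0.005,"z":0.1583}]' | python3 -m handwheel
echo '[{},{},{},{},{},{},{}]' | python3 -m handwheel 0.025
echo '[{"z":-0.0333},{"z":-0.0833},{"z":-0.1333},{"z":-0.1833},{"z":-0.2},{"z":-0.2},{"z":-0.2}]' | python3 -m handwheel
python3 -c "
from h import *
go(.623,-.216,.031,74.5)"
```

```text
time_s: 11.2
position: [0.5452, -0.4281, 0.0273]
eef_rot: [179.9, 0.0, 74.5]
ft_force: [0.5, 1.0, 0.2]
finger_gap: 0.0621
grip_force: 0.0
time_s: 11.9
position: [0.5448, -0.4274, 0.0264]
eef_rot: [179.9, 0.0, 74.5]
ft_force: [-1.4, 0.6, 5.1]
finger_gap: 0.0382
grip_force: 30.0
time_s: 12.6
position: [0.5436, -0.4265, 0.144]
eef_rot: [-179.9, -0.0, 74.5]
ft_force: [-0.3, 0.7, -1.3]
finger_gap: 0.0385
grip_force: 30.0
[0.224  0.0205 0.1131] [-0.1 -0.   0. ] at [ 0.5436 -0.4265  0.144 ] t 12.6
```

Converted, 0.224 m is 0.3733, 0.2 m is 0.3333.

```bash
echo '[{"x":0.0833,"y":0.0083},{"x":0.1667,"y":0.0167},{"x":0.25,"y":0.025},{"x":0.3333,"y":0.03},{"x":0.3733,"y":0.0333},{"x":0.3733,"y":0.0333},{"x":0.3733,"y":0.0333},{"x":0.3733,"y":0.0333},{"x":0.3733,"y":0.0333}]' | python3 -m handwheel
python3 -c "
from h import *
go(.623,-.216,.0315,74.5)"
```

```text
time_s: 13.5
position: [0.6224, -0.2188, 0.1451]
eef_rot: [-179.9, 0.1, 74.3]
ft_force: [-0.3, -0.3, -1.5]
finger_gap: 0.0382
grip_force: 30.0
[ 3.000e-03 -1.000e-04  1.136e-01] [-0.1  0.1 -0.2] at [ 0.6224 -0.2188  0.1451] t 13.5
```

Converted, 0.113 m is 0.1883, 0.107 m is 0.1783.

```bash
echo '[{"x":0.005,"z":0.0667},{"x":0.005,"z":0.1167},{"x":0.005,"z":0.15},{"x":0.005,"z":0.1667},{"x":0.005,"z":0.1783},{"x":0.005,"z":0.1883},{"x":0.005,"z":0.1883},{"x":0.005,"z":0.1883}]' | python3 -m handwheel
echo '[{},{},{},{}]' | python3 -m handwheel 0.058
echo '[{"z":-0.0333},{"z":-0.0833},{"z":-0.1667},{"z":-0.25},{"z":-0.3333},{"z":-0.3667},{"z":-0.3667},{"z":-0.3667}]' | python3 -m handwheel 
python3 -c "
from h import *
go(.4376,.133,.15,-4.5)"
```

```text
time_s: 14.3
position: [0.6248, -0.2141, 0.0335]
eef_rot: [179.9, -0.0, 74.5]
ft_force: [-0.8, -0.3, -0.7]
finger_gap: 0.0382
grip_force: 30.0
time_s: 14.7
position: [0.6245, -0.2138, 0.033]
eef_rot: [180.0, -0.0, 74.5]
ft_force: [0.1, 0.3, -0.4]
finger_gap: 0.058
grip_force: 0.0
time_s: 15.5
position: [0.624, -0.2136, 0.2522]
eef_rot: [-180.0, -0.0, 74.5]
ft_force: [-0.2, -0.4, -0.7]
finger_gap: 0.0582
grip_force: 0.0
[ 0.2842 -0.2722  0.1023] [-0.  0. 79.] at [ 0.624  -0.2136  0.2522] t 15.5
```

Converted, 0.284 m is 0.4733, 0.06 m is 0.1, 79 degrees is 0.8778.

```bash
echo '[{"x":0.4733,"y":-0.4533,"z":0.1,"drz":0.8778},{"x":0.4733,"y":-0.4533,"z":0.1,"drz":0.8778},{"x":0.4733,"y":-0.4533,"z":0.1,"drz":0.8778},{"x":0.4733,"y":-0.4533,"z":0.1,"drz":0.8778},{"x":0.4733,"y":-0.4533,"z":0.1,"drz":0.8778},{"x":0.4733,"y":-0.4533,"z":0.1,"drz":0.8778},{"x":0.4733,"y":-0.4533,"z":0.1,"drz":0.8778},{"x":0.4733,"y":-0.4533,"z":0.1,"drz":0.8778},{"x":0.4733,"y":-0.4533,"z":0.1,"drz":0.8778},{"x":0.4733,"y":-0.4533,"z":0.1,"drz":0.8778}]' | python3 -m handwheel 0.07
echo '[{},{},{},{}]' | python3 -m handwheel
python3 - <<'E'
from h import *
P,p=cloud('wrist'); np.savez('w5.npz',P=P,p=p); cv2.imwrite('pics/w5.png',p[:,:,::-1])
top(P,(.438,.133),.04,.05,.066);top(P,(.438,.133),.05,.01,.034)
go(.4376,.133,.055,-4.5)
E
```

```text
time_s: 16.5
position: [0.4344, 0.1354, 0.1901]
eef_rot: [179.9, 0.3, -4.5]
ft_force: [-0.2, -0.3, 0.4]
finger_gap: 0.0702
grip_force: 0.0
time_s: 16.9
position: [0.4382, 0.1319, 0.1924]
eef_rot: [180.0, 0.0, -4.5]
ft_force: [-0.6, 0.5, -0.0]
finger_gap: 0.0702
grip_force: 0.0
2254 z 0.0577 rect [437.8 132.8] [40.7 41.4] 29.5 circ [437.6 133. ] 21.2
634 z 0.0291 rect [438.  132.5] [52.7 30. ] 84.4 circ [437.5 132.9] 29.3
[-0.0007 -0.001   0.1375] [ 0.  0. -0.] at [0.4382 0.132  0.1925] t 16.95
```

View pics/w5.png

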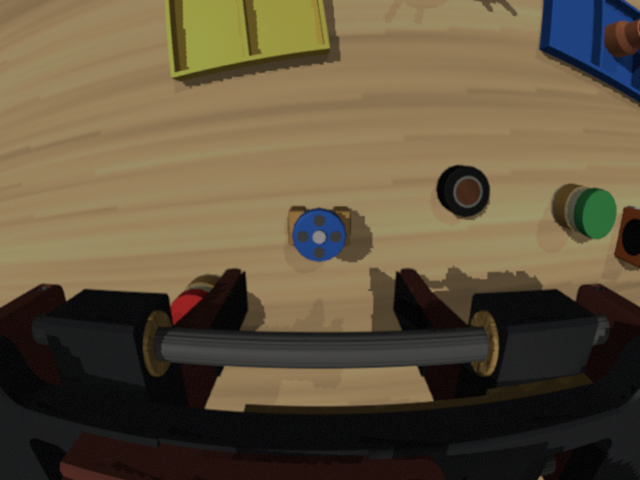

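Valve at (320,235), fitted to (0.438, 0.133) with its body along 85°. Gripping the wheel.

Converted, 0.1365 m is 0.2275, 0.125 m is 0.2083.

```bash
echo '[{"x":-0.0017,"y":-0.0017,"z":0.0667},{"x":-0.0017,"y":-0.0017,"z":0.1333},{"x":-0.0017,"y":-0.0017,"z":0.1833},{"x":-0.0017,"y":-0.0017,"z":0.2083},{"x":-0.0017,"y":-0.0017,"z":0.2275},{"x":-0.0017,"y":-0.0017,"z":0.2275},{"x":-0.0017,"y":-0.0017,"z":0.2275}]' | python3 -m handwheel
echo '[{},{},{},{},{},{},{}]' | python3 -m handwheel 0.028
echo '[{"z":-0.0333},{"z":-0.0833},{"z":-0.1333},{"z":-0.1833},{"z":-0.2333},{"z":-0.2667},{"z":-0.2667},{"z":-0.2667}]' | python3 -m handwheel
python3 -c "
from h import *
go(.641,-.1505,.22,74.5)"
```

```text
time_s: 17.65
position: [0.4376, 0.1337, 0.0566]
eef_rot: [-180.0, -0.0, -4.5]
ft_force: [-0.2, 0.9, 0.4]
finger_gap: 0.0695
grip_force: 0.0
time_s: 18.35
position: [0.4374, 0.1336, 0.0565]
eef_rot: [-180.0, -0.0, -4.5]
ft_force: [-0.8, -1.6, 5.3]
finger_gap: 0.0413
grip_force: 30.0
time_s: 19.15
position: [0.4366, 0.1336, 0.2154]
eef_rot: [180.0, 0.0, -4.5]
ft_force: [0.4, 0.7, -3.4]
finger_gap: 0.0414
grip_force: 30.0
[ 0.226   0.2672 -0.0047] [ -0.   0. -79.] at [0.4366 0.1336 0.2154] t 19.15
```

Converted, 0.267 m is 0.445, 0.15 m is 0.25, -79 degrees is -0.8778.

```bash
echo '[{"x":0.05,"y":0.05,"z":-0.0333,"drz":-0.0889},{"x":0.1,"y":0.1,"z":-0.05,"drz":-0.1778},{"x":0.1333,"y":0.15,"z":-0.05,"drz":-0.2667},{"x":0.1667,"y":0.2,"z":-0.05,"drz":-0.3556},{"x":0.2,"y":0.25,"z":-0.05,"drz":-0.4444},{"x":0.25,"y":0.3,"z":-0.05,"drz":-0.5333},{"x":0.3,"y":0.35,"z":-0.05,"drz":-0.6222},{"x":0.3333,"y":0.4,"z":-0.0333,"drz":-0.7111},{"x":0.3667,"y":0.4333,"z":-0.0167,"drz":-0.8},{"x":0.3767,"y":0.445,"drz":-0.8778}]' | python3 -m handwheel
echo '[{},{},{},{}]' | python3 -m handwheel
python3 -c "
from h import *
go(.641,-.1505,.0625,74.5)"
```

```text
time_s: 20.15
position: [0.6414, -0.1537, 0.2125]
eef_rot: [-179.8, 0.1, 74.6]
ft_force: [-0.1, 0.5, -1.8]
finger_gap: 0.0412
grip_force: 30.0
time_s: 20.55
position: [0.6415, -0.1491, 0.2165]
eef_rot: [180.0, -0.0, 74.5]
ft_force: [-0.3, -0.6, -2.1]
finger_gap: 0.0412
grip_force: 30.0
[-1.60e-03 -1.00e-04  1.54e-01] [ 0. -0. -0.] at [ 0.6415 -0.1491  0.2165] t 20.55
```

Converted, 0.154 m is 0.2567, 0.13 m is 0.2167.

```bash
echo '[{"x":-0.0033,"z":0.0667},{"x":-0.0033,"z":0.1333},{"x":-0.0033,"z":0.1833},{"x":-0.0033,"z":0.2167},{"x":-0.0033,"z":0.2333},{"x":-0.0033,"z":0.2467},{"x":-0.0033,"z":0.2567},{"x":-0.0033,"z":0.2567},{"x":-0.0033,"z":0.2567}]' | python3 -m handwheel
echo '[{},{},{},{}]' | python3 -m handwheel 0.062
echo '[{"z":-0.0333},{"z":-0.0833},{"z":-0.1667},{"z":-0.25},{"z":-0.2833},{"z":-0.2833},{"z":-0.2833}]' | python3 -m handwheel
python3 -c "
from h import *
go(.4385,-.16,.22,93)"
```

```text
time_s: 21.45
position: [0.6416, -0.1523, 0.0631]
eef_rot: [179.9, -0.0, 74.5]
ft_force: [-0.3, -0.3, -2.1]
finger_gap: 0.0415
grip_force: 30.0
time_s: 21.85
position: [0.6412, -0.1523, 0.0626]
eef_rot: [180.0, -0.0, 74.5]
ft_force: [0.1, -0.1, -0.2]
finger_gap: 0.0619
grip_force: 0.0
time_s: 22.55
position: [0.6407, -0.1521, 0.232]
eef_rot: [180.0, -0.0, 74.5]
ft_force: [0.1, 1.1, -0.3]
finger_gap: 0.0619
grip_force: 0.0
[-0.0617 -0.1928  0.0119] [  0.   -0.  -18.5] at [ 0.6407 -0.1521  0.232 ] t 22.55
```

Converted, -0.193 m is -0.3217, -0.062 m is -0.1033, -18.5 degrees is -0.2056.

```bash
echo '[{"x":-0.1033,"y":-0.3217,"z":0.02,"drz":-0.2056},{"x":-0.1033,"y":-0.3217,"z":0.02,"drz":-0.2056},{"x":-0.1033,"y":-0.3217,"z":0.02,"drz":-0.2056},{"x":-0.1033,"y":-0.3217,"z":0.02,"drz":-0.2056},{"x":-0.1033,"y":-0.3217,"z":0.02,"drz":-0.2056},{"x":-0.1033,"y":-0.3217,"z":0.02,"drz":-0.2056},{"x":-0.1033,"y":-0.3217,"z":0.02,"drz":-0.2056},{"x":-0.1033,"y":-0.3217,"z":0.02,"drz":-0.2056}]' | python3 -m handwheel 0.075
python3 - <<'E'
from h import *
P,p=cloud('wrist'); np.savez('w6.npz',P=P,p=p); cv2.imwrite('pics/w6.png',p[:,:,::-1])
top(P,(.438,-.13),.04,.052,.066);top(P,(.641,-.15),.04,.054,.066);top(P,(.641,-.15),.04,.025,.038);top(P,(.623,-.216),.03,.05,.066);top(P,(.4,-.233),.05,.052,.064)
go(.4385,-.13,.04,93)
E
```

```text
time_s: 23.35
position: [0.4399, -0.1601, 0.2199]
eef_rot: [180.0, -0.0, 93.1]
ft_force: [0.3, 0.8, 0.0]
finger_gap: 0.0752
grip_force: 0.0
2590 z 0.0576 rect [ 438.2 -129.8] [46.9 46.5] 2.6 circ [ 438.2 -129.7] 24.2
1300 z 0.0614 rect [ 641. -152.] [40.7 41.1] 87.3 circ [ 640.8 -151.7] 21.0
565 z 0.0326 rect [ 626.9 -148.2] [30.5 24.7] 74.0 circ [ 626.1 -148.2] 17.5
334 z 0.0585 rect [ 623.3 -205.7] [29.4 14.8] 10.2 circ [ 624.3 -211.2] 14.7
2287 z 0.058 rect [ 401.  -232.6] [33.9 61.7] 80.8 circ [ 401.  -232.1] 33.4
[0.0301 0.0003 0.1799] [0.  0.  0.1] at [ 0.4398 -0.1601  0.2199] t 23.4
```

View pics/w6.png

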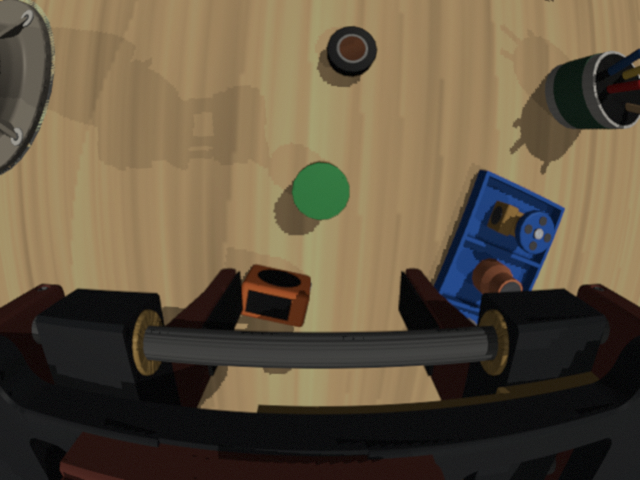

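Valve and coupling are standing in their pockets (tops at 61 and 59 mm). Green lid at (321,190), fitted to (0.438, -0.130). Picking it up.

Converted, 0.167 m is 0.2783, 0.15 m is 0.25.

```bash
echo '[{"x":0.05,"z":0.0667},{"x":0.05,"y":-0.0017,"z":0.1333},{"x":0.05,"y":-0.0017,"z":0.2},{"x":0.05,"y":-0.0017,"z":0.25},{"x":0.05,"y":-0.0017,"z":0.2783},{"x":0.05,"y":-0.0017,"z":0.2783},{"x":0.05,"y":-0.0017,"z":0.2783}]' | python3 -m handwheel
echo '[{},{},{},{},{},{},{}]' | python3 -m handwheel 0.035
echo '[{"z":-0.0333},{"z":-0.0833},{"z":-0.1333},{"z":-0.1833},{"z":-0.2333},{"z":-0.3},{"z":-0.3},{"z":-0.3}]' | python3 -m handwheel
python3 -c "
from h import *
go(.637,.2187,.23,93)"
```

```text
time_s: 24.1
position: [0.4366, -0.1303, 0.0531]
eef_rot: [-180.0, -0.0, 93.0]
ft_force: [0.4, 0.2, -0.6]
finger_gap: 0.075
grip_force: 0.0
time_s: 24.8
position: [0.4368, -0.1306, 0.0538]
eef_rot: [179.9, 0.0, 93.0]
ft_force: [0.7, 0.1, 7.5]
finger_gap: 0.0471
grip_force: 30.0
time_s: 25.6
position: [0.4357, -0.1304, 0.2333]
eef_rot: [179.9, 0.0, 93.0]
ft_force: [0.6, 0.4, -1.8]
finger_gap: 0.0472
grip_force: 30.0
[0.3381 0.2192 0.0035] [ 0.1  0.  -0. ] at [ 0.4357 -0.1304  0.2333] t 25.6
```

Converted, 0.338 m is 0.5633, 0.219 m is 0.365.

```bash
echo '[{"x":0.0667,"y":0.0433},{"x":0.1333,"y":0.0867},{"x":0.2,"y":0.13},{"x":0.2667,"y":0.1733},{"x":0.3333,"y":0.2167},{"x":0.4,"y":0.26},{"x":0.4667,"y":0.3},{"x":0.5167,"y":0.3333},{"x":0.55,"y":0.355},{"x":0.5633,"y":0.365}]' | python3 -m handwheel
echo '[{},{},{},{}]' | python3 -m handwheel
python3 -c "
from h import *
go(.637,.2187,.059,93)"
```

```text
time_s: 26.6
position: [0.6359, 0.2213, 0.23]
eef_rot: [-179.8, 0.0, 93.2]
ft_force: [-0.7, 0.6, -1.0]
finger_gap: 0.0475
grip_force: 30.0
time_s: 27.0
position: [0.6367, 0.2169, 0.2334]
eef_rot: [180.0, 0.0, 92.9]
ft_force: [-0.4, -0.1, -1.5]
finger_gap: 0.0474
grip_force: 30.0
[0.0019 0.0003 0.1744] [ 0.   0.  -0.1] at [0.6367 0.2169 0.2334] t 27.0
```

The manual's scale: shifts go in shares of 0.6 m and turns go in shares of 90 degrees. Converting my numbers, 0.174 m is 0.29, 0.168 m is 0.28.

```bash
echo '[{"x":0.0033,"z":0.0667},{"x":0.0033,"z":0.1333},{"x":0.0033,"z":0.2},{"x":0.0033,"z":0.2417},{"x":0.0033,"z":0.2667},{"x":0.0033,"z":0.28},{"x":0.0033,"z":0.29},{"x":0.0033,"z":0.29},{"x":0.0033,"z":0.29}]' | python3 -m handwheel
echo '[{},{},{},{}]' | python3 -m handwheel 0.068
echo '[{"z":-0.0333},{"z":-0.0833},{"z":-0.1667},{"z":-0.25},{"z":-0.3},{"z":-0.3},{"z":-0.3}]' | python3 -m handwheel
python3 -c "
from h import *
go(.401,-.2325,.2,80.3)"
```

```text
time_s: 27.9
position: [0.6376, 0.2208, 0.0604]
eef_rot: [179.9, -0.0, 93.0]
ft_force: [0.1, 0.5, -1.3]
finger_gap: 0.0473
grip_force: 30.0
time_s: 28.3
position: [0.637, 0.2206, 0.0595]
eef_rot: [180.0, -0.0, 93.0]
ft_force: [0.2, -0.3, -0.3]
finger_gap: 0.0682
grip_force: 0.0
time_s: 29.0
position: [0.6369, 0.2206, 0.2397]
eef_rot: [179.9, -0.0, 93.0]
ft_force: [-0.2, -0.2, -0.3]
finger_gap: 0.068
grip_force: 0.0
[-0.4401 -0.2593  0.0392] [ 0.1 -0.  12.7] at [0.6369 0.2206 0.2397] t 29.0
```

Converted, -0.44 m is -0.7333, -0.259 m is -0.4317, 12.7 degrees is 0.1411.

```bash
echo '[{"x":-0.7333,"y":-0.4317,"z":0.05,"drz":0.1411},{"x":-0.7333,"y":-0.4317,"z":0.05,"drz":0.1411},{"x":-0.7333,"y":-0.4317,"z":0.05,"drz":0.1411},{"x":-0.7333,"y":-0.4317,"z":0.05,"drz":0.1411},{"x":-0.7333,"y":-0.4317,"z":0.05,"drz":0.1411},{"x":-0.7333,"y":-0.4317,"z":0.05,"drz":0.1411},{"x":-0.7333,"y":-0.4317,"z":0.05,"drz":0.1411},{"x":-0.7333,"y":-0.4317,"z":0.05,"drz":0.1411},{"x":-0.7333,"y":-0.4317,"z":0.05,"drz":0.1411},{"x":-0.7333,"y":-0.4317,"z":0.05,"drz":0.1411}]' | python3 -m handwheel 0.088
python3 -c "
from h import *
go(.401,-.2325,.2,80.3)"
```

```text
time_s: 30.0
position: [0.404, -0.2233, 0.2082]
eef_rot: [-179.8, -0.0, 80.3]
ft_force: [0.4, -0.1, -0.4]
finger_gap: 0.0883
grip_force: 0.0
[-0.0095 -0.0013  0.0082] [-0.2 -0.   0. ] at [ 0.404  -0.2233  0.2082] t 30.0
```

```bash
echo '[{},{},{},{}]' | python3 -m handwheel
python3 - <<'E'
from h import *
P,p=cloud('wrist'); cv2.imwrite('pics/w7.png',p[:,:,::-1])
top(P,(.401,-.2325),.05,.053,.064)
go(.401,-.2325,.048,80.3)
E
```

```text
time_s: 30.4
position: [0.407, -0.2207, 0.2094]
eef_rot: [-180.0, -0.0, 80.5]
ft_force: [0.6, -0.6, 0.5]
finger_gap: 0.0878
grip_force: 0.0
2927 z 0.0578 rect [ 400.6 -233.1] [33.3 61.5] 80.6 circ [ 400.6 -233.3] 33.1
[-0.0126 -0.004   0.1615] [-0.  -0.   0.2] at [ 0.4071 -0.2208  0.2095] t 30.45
```

Converted, 0.11 m is 0.1833, -0.013 m is -0.0217.

```bash
echo '[{"x":-0.0217,"y":-0.0067,"z":0.0667},{"x":-0.0217,"y":-0.0067,"z":0.1333},{"x":-0.0217,"y":-0.0067,"z":0.1833},{"x":-0.0217,"y":-0.0067,"z":0.1833},{"x":-0.0217,"y":-0.0067,"z":0.1833}]' | python3 -m handwheel
python3 -c "
from h import *
go(.4007,-.233,.048,80.3)"
```

```text
time_s: 30.95
position: [0.4007, -0.2338, 0.1001]
eef_rot: [-180.0, -0.0, 80.4]
ft_force: [-0.3, -0.4, 0.1]
finger_gap: 0.088
grip_force: 0.0
[ 0.0008 -0.0001  0.0521] [-0.  -0.   0.1] at [ 0.4007 -0.2338  0.1001] t 30.95
```

Converted, 0.052 m is 0.0867, 0.04 m is 0.0667.

```bash
echo '[{"x":0.0017,"z":0.0333},{"x":0.0017,"z":0.0667},{"x":0.0017,"z":0.0867},{"x":0.0017,"z":0.0867},{"x":0.0017,"z":0.0867}]' | python3 -m handwheel
echo '[{},{},{},{},{},{},{}]' | python3 -m handwheel 0.05
echo '[{"z":-0.0333},{"z":-0.0833},{"z":-0.1333},{"z":-0.1833},{"z":-0.2333},{"z":-0.3},{"z":-0.3},{"z":-0.3}]' | python3 -m handwheel
python3 -c "
from h import *
go(.641,.151,.23,93)"
```

```text
time_s: 31.45
position: [0.4012, -0.2336, 0.0488]
eef_rot: [179.9, 0.0, 80.3]
ft_force: [0.9, 0.1, 0.8]
finger_gap: 0.0881
grip_force: 0.0
time_s: 32.15
position: [0.4007, -0.2335, 0.0482]
eef_rot: [180.0, 0.0, 80.3]
ft_force: [-1.1, 1.3, 6.3]
finger_gap: 0.0618
grip_force: 30.0
time_s: 32.95
position: [0.4004, -0.2333, 0.2279]
eef_rot: [179.9, 0.0, 80.3]
ft_force: [-0.4, -0.3, -3.0]
finger_gap: 0.0618
grip_force: 30.0
[ 0.4194  0.1724 -0.0019] [  0.1   0.  -12.7] at [ 0.4004 -0.2333  0.2279] t 32.95
```

Converted, 0.39 m is 0.65, -0.01 m is -0.0167, -12.7 degrees is -0.1411.

```bash
echo '[{"x":0.0667,"y":0.0267,"z":-0.0167,"drz":-0.0222},{"x":0.1333,"y":0.0533,"z":-0.0167,"drz":-0.0444},{"x":0.2,"y":0.08,"z":-0.0167,"drz":-0.0667},{"x":0.2667,"y":0.1067,"z":-0.0167,"drz":-0.0889},{"x":0.3333,"y":0.1333,"z":-0.0167,"drz":-0.1111},{"x":0.4,"y":0.1667,"z":-0.0167,"drz":-0.1411},{"x":0.4667,"y":0.1917,"z":-0.0167,"drz":-0.1411},{"x":0.5333,"y":0.2167,"z":-0.0167,"drz":-0.1411},{"x":0.6,"y":0.2467,"z":-0.0167,"drz":-0.1411},{"x":0.65,"y":0.2667,"drz":-0.1411}]' | python3 -m handwheel
echo '[{"x":0.0483,"y":0.01},{"x":0.0483,"y":0.01},{"x":0.0483,"y":0.01},{"x":0.0483,"y":0.01},{"x":0.0483,"y":0.01}]' | python3 -m handwheel
python3 -c "
from h import *
go(.641,.1505,.0535,93)"
```

```text
time_s: 33.95
position: [0.6245, 0.1271, 0.226]
eef_rot: [-179.9, -0.1, 93.1]
ft_force: [-0.4, 0.0, -2.1]
finger_gap: 0.0617
grip_force: 30.0
time_s: 34.45
position: [0.6282, 0.1515, 0.2273]
eef_rot: [-180.0, 0.1, 92.9]
ft_force: [-0.5, -0.2, -1.9]
finger_gap: 0.0617
grip_force: 30.0
[-0.0015  0.0129  0.1738] [-0.   0.1 -0.1] at [0.6282 0.1515 0.2273] t 34.45
```

Before the descent ends, the opening fingers mustn't foul anything. Both fingertips stay above the tray rim, so it's clear.

Converted, 0.174 m is 0.29, 0.173 m is 0.2883.

```bash
echo '[{"x":-0.0017,"y":0.0217,"z":0.05},{"x":-0.0017,"y":0.0217,"z":0.1167},{"x":-0.0017,"y":0.0217,"z":0.1833},{"x":-0.0017,"y":0.0217,"z":0.2333},{"x":-0.0017,"y":0.0217,"z":0.2583},{"x":-0.0017,"y":0.0217,"z":0.275},{"x":-0.0017,"y":0.0217,"z":0.2883},{"x":-0.0017,"y":0.0217,"z":0.29},{"x":-0.0017,"y":0.0217,"z":0.29}]' | python3 -m handwheel
echo '[{},{},{},{}]' | python3 -m handwheel 0.08
echo '[{"z":-0.0333},{"z":-0.0833},{"z":-0.1667},{"z":-0.25},{"x":-0.0667,"z":-0.3167},{"x":-0.1333,"y":-0.05,"z":-0.3833},{"x":-0.2,"y":-0.1,"z":-0.4167},{"x":-0.25,"y":-0.1333,"z":-0.4167},{"x":-0.25,"y":-0.1333,"z":-0.4167},{"x":-0.25,"y":-0.1333,"z":-0.4167}]' | python3 -m handwheel
python3 - <<'E'
from h import *
P,p=cloud('wrist'); cv2.imwrite('pics/w8.png',p[:,:,::-1])
top(P,(.637,.219),.035,.053,.07);top(P,(.641,.151),.04,.053,.07)
P,p=cloud('side'); cv2.imwrite('pics/s8.png',cv2.resize(p[120:340,190:430,::-1],None,fx=3,fy=2.7))
E
```

```text
time_s: 35.35
position: [0.6421, 0.1532, 0.0549]
eef_rot: [179.9, -0.0, 93.0]
ft_force: [0.3, -0.3, -2.0]
finger_gap: 0.0616
grip_force: 30.0
time_s: 35.75
position: [0.6417, 0.1531, 0.0543]
eef_rot: [180.0, -0.0, 93.0]
ft_force: [-0.5, 0.2, -0.1]
finger_gap: 0.0798
grip_force: 0.0
time_s: 36.75
position: [0.5689, -0.0029, 0.3047]
eef_rot: [179.9, 0.0, 92.8]
ft_force: [0.2, 0.6, -0.6]
finger_gap: 0.0799
grip_force: 0.0
1151 z 0.0612 rect [637.7 214.5] [47.7 35. ] 7.5 circ [637.1 220.8] 24.3
1817 z 0.0615 rect [641.6 152.6] [62.9 34.6] 2.4 circ [641.4 152.8] 33.6
```

View pics/w8.png

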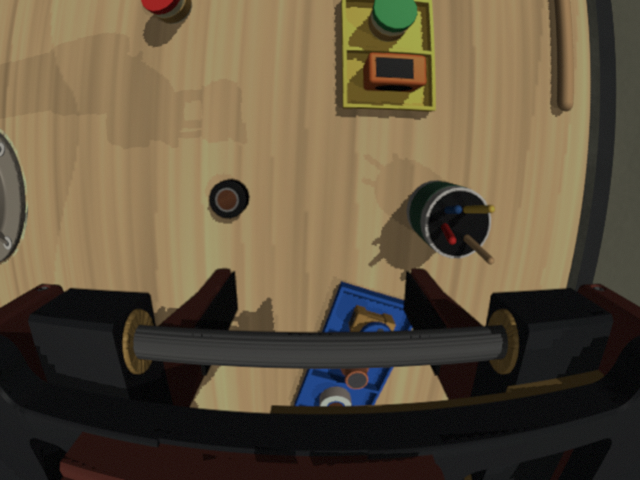

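View pics/s8.png

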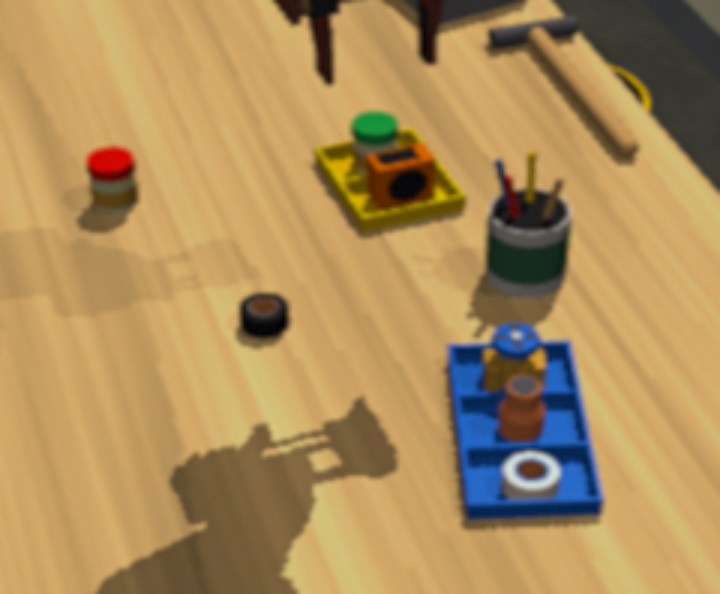

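The side crop shows all five items standing in their pockets: roll (530,475), coupling (522,408), valve (515,360), green jar (375,140) and tape measure (400,175). The black roll, red jar and tin haven't moved, and the gripper is clear.

```bash
python3 -c "
from cell import r
print(r.hand_in())"
```

```text
the job is handed in; nothing more can be done
None
```

Both kits are made up and handed in: the white roll, coupling and valve are in the near blue tray, the green-lidded jar and tape measure are in the yellow tray, and the black roll, red jar and tin were left where they were; the arm took about 37 s of the 128 s allowed.

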